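# Sort the kiln furniture back into its trays

### The job

Kiln furniture from the last firing lies mixed on the bench: two long posts, two short posts and a three-armed stilt. Put each piece into the wooden tray that already holds its own kind, lying flat on the tray's floor beside what is there and not on top of anything, set down and never dropped. Leave the tumbler standing where it is.

Things in the scene. Friction and masses are not known exactly. Their poses are not given: they have to be found in the camera images.
- long_a: Long kiln post: a plain fired cream-coloured bar with a square core hole along it, 127 mm long, 38 x 38 mm in section, about 0.28 kg, lying on its side on the bench outside the trays. Origin at its centre (19 mm above what it lies on); x runs along its length, z starts up.
- long_b: Long kiln post: a plain fired cream-coloured bar with a square core hole along it, 127 mm long, 38 x 38 mm in section, about 0.28 kg, lying on its side on the bench outside the trays. Origin at its centre (19 mm above what it lies on); x runs along its length, z starts up. The same as long_a; which is which does not matter.
- short_a: Short kiln post: a plain fired cream-coloured bar with a square core hole along it, 64 mm long, 38 x 38 mm in section, about 0.14 kg, lying on its side on the bench outside the trays. Origin at its centre (19 mm above what it lies on); x runs along its length, z starts up.
- short_b: Short kiln post: a plain fired cream-coloured bar with a square core hole along it, 64 mm long, 38 x 38 mm in section, about 0.14 kg, lying on its side on the bench outside the trays. Origin at its centre (19 mm above what it lies on); x runs along its length, z starts up. The same as short_a; which is which does not matter.
- stilt: Kiln stilt: a fired cream three-armed star (Y), 26 mm high, 0.06 kg. Three arms 12 mm wide, 12 mm high, reach 38 mm from the centre, 120 degrees apart, the first along its x. Pins 7 mm high, 10 mm wide, above and below each arm, 32 mm from the centre; arms 7 to 19 mm above what it stands on. Origin at its centre, 13 mm up; z up. Can be pinched across one arm between centre and pin.
- long_tray: One of three like wooden trays fixed on the bench: 180 (x) by 210 mm (y) outside, walls 8 mm thick, top 40 mm over the bench, floor 8 mm thick. Origin: centre of its underside; z up; yaw under 0.1 rad. Known by what it holds: one loose 127 mm long post along x by the +y wall, centred at y = +74 mm. The floor from y = +50 to -97 mm is empty.
- short_tray: One of three like wooden trays fixed on the bench: 180 (x) by 210 mm (y) outside, walls 8 mm thick, top 40 mm over the bench, floor 8 mm thick. Origin: centre of its underside; z up; yaw under 0.1 rad. Known by what it holds: two loose 64 mm short posts end to end along x by the +y wall, centred at x = +42 and -42 mm, y = +74 mm. The floor from y = +50 to -97 mm is empty.
- stilt_tray: One of three like wooden trays fixed on the bench: 180 (x) by 210 mm (y) outside, walls 8 mm thick, top 40 mm over the bench, floor 8 mm thick. Origin: centre of its underside; z up; yaw under 0.1 rad. Known by what it holds: two loose three-armed stilts side by side, centred at x = +42 and -42 mm, y = +50 mm, reaching down to y = +25 mm. The floor below that, to y = -97 mm, is empty.
- tumbler: Glazed teal clay tumbler standing on the bench to the robot's right, 72 mm across the rim, 88 mm high, 0.26 kg. Not part of the job. Origin at the centre of its underside; z up.
There are look-alikes about, which are no part of the job. Leave any pink or turquoise look-alike of the long_a alone.

How it is judged:
At the end, for the whole second after the job is handed in: Each post and the stilt is in the tray of its own kind: centre inside the walls, within 6 mm of the height at which it lies on the tray's floor, posts level within 0.1 rad, all at rest (under 0.02 m/s, 0.2 rad/s) (x of long_a in the frame of long_tray between -0.082 and 0.082 m and y of long_a in the frame of long_tray between -0.097 and 0.097 m and z of long_a in the frame of long_tray between 0.01 and 0.033 m and angle between long_a's own x axis and vertical between 1.47 and 1.67 rad and linear speed of each of long_a, long_b, short_a, short_b, stilt below 0.02 m/s and angular speed of each of long_a, long_b, short_a, short_b, stilt below 0.2 rad/s and x of long_b in the frame of long_tray between -0.082 and 0.082 m and y of long_b in the frame of long_tray between -0.097 and 0.097 m and z of long_b in the frame of long_tray between 0.01 and 0.033 m and angle between long_b's own x axis and vertical between 1.47 and 1.67 rad and x of short_a in the frame of short_tray between -0.082 and 0.082 m and y of short_a in the frame of short_tray between -0.097 and 0.097 m and z of short_a in the frame of short_tray between 0.01 and 0.033 m and angle between short_a's own x axis and vertical between 1.47 and 1.67 rad and x of short_b in the frame of short_tray between -0.082 and 0.082 m and y of short_b in the frame of short_tray between -0.097 and 0.097 m and z of short_b in the frame of short_tray between 0.01 and 0.033 m and angle between short_b's own x axis and vertical between 1.47 and 1.67 rad and x of stilt in the frame of stilt_tray between -0.082 and 0.082 m and y of stilt in the frame of stilt_tray between -0.097 and 0.097 m and z of stilt in the frame of stilt_tray between 0.01 and 0.027 m); the robot touches nothing.
It fails at once if a post or the stilt falls or flies free of the fingers faster than 0.7 m/s (dropped from more than about 25 mm) ((linear speed of long_a above 0.7 m/s and contact force between the fingers and long_a below 0.05 N) or (linear speed of long_b above 0.7 m/s and contact force between the fingers and long_b below 0.05 N) or (linear speed of short_a above 0.7 m/s and contact force between the fingers and short_a below 0.05 N) or (linear speed of short_b above 0.7 m/s and contact force between the fingers and short_b below 0.05 N) or (linear speed of stilt above 0.7 m/s and contact force between the fingers and stilt below 0.05 N)).
It fails at once if the tumbler is shifted more than 30 mm or tipped more than 0.35 rad (distance of tumbler from where it was at the start of the episode above 0.03 m or angle between tumbler's own z axis and vertical above 0.35 rad).
It also fails if it takes over 120 s, if anything falls off the work surface, if the arm or the gripper's body presses on something with over 40 N, if the wrist force passes 120 N, or if a joint passes its speed limit or range.

### The arm

A 6-joint arm with a two-finger parallel gripper is mounted at the origin on the work surface. World frame = base frame: x ahead of the robot, y to its left, z up, the work surface at z = 0. Lengths are in m, angles in rad, forces in N, time in s.
With the tool pointing down it reaches from about 0.35 to 0.975 m from the base axis. Payload 4.9 kg.
Tool frame: the origin (TCP) lies midway between the tips of the shut fingers; the grasp point (between the pads) lies 19 mm behind it (env.grip_point_offset is the distance from the TCP to the grasp point, in m); z points along the fingers, y is the line along which they close (so a half turn about z gives the same grasp; the last joint's range is limited). The gripper opens to 85 mm and grips with 20 to 120 N. Pads are 22 mm wide; open, the fingers measure 114 mm over their backs; the gripper's body (76 mm by 85 mm) begins 54 mm behind the grasp point. The pads swing forward as they close: fully open they stand 13 mm farther back than shut.
Start: joints at [-0.119, 0.053, 1.613, -0, 1.476, -0.119], TCP at [0.625, 0, 0.231] pointing down, gripper open.
Joint ranges: [-3.01, 3.01], [-1.01, 2.22], [0.06, 2.58], [-1.02, 4.17], [0.09, 2.62], [-3.14, 3.14]. Speed limits (rad/s): [2.57, 2.57, 3.14, 3.14, 3.14, 3.14].

### API

Orientations are given as a unit quaternion [x, y, z, w].
In Python, from rig import env, eyes, nets gives the robot as it stands.
- The arm moves only by the shell command python3 -m creep 'ROWS' [FORCE]. ROWS is JSON, a list of rows, each a list of 5 numbers: the finger opening in cm, from 0 to 8.54, then the shift along the world's x, y, z in cm, then the turn about the world's z in rad. In form: [[jaw, tx, ty, tz, spin], ...]. A call has exactly 8 rows; each row is the pose to reach, as a shift and turn from the pose commanded when the call began; what a row does not reach only later rows make up. A row lasts 1/8 s, in which the tool goes at most 62.5 mm and 10.7 degrees, less where a joint would pass 70% of its speed; a pose out of reach is approached as far as the arm can. A call with a gripper value outside its range is refused whole. The fingers move at their own pace and stop on an object; FORCE is the grip in N (left out, the last holds). Time passes only in rows, so rows that repeat a pose let the fingers close, or fill a call up. It gives the time, the measured TCP pose, the force, the opening and the grip force at its end, in the units of the state.
- env.get_obs(): the state, without advancing time (a new reading comes with each control period).
- eyes.snapshot(name): name is "scene" or "side" or "wrist"; returns a dict with "frame" (384x512x3 uint8, blue, green, red), "depth" (384x512 float32, m along the optical axis (not along the pixel's ray), 0 where there is no reading), "fx", "fy", "cx", "cy" (pixels), "R" (3x3) and "t" (3): a world point X has camera coordinates R X + t. Camera axes: x right, y down, z forward; pixel columns grow to the right and rows downward; lengths in m; the calibration is good to about 2 mm. The wrist camera is an equidistant fisheye: a pixel r from the principal point sees the ray r / f radians off the axis. A picture is of the moment at which its call begins.
- env.close_job(): hands the job in; it is judged then, once.
Trained networks look in the newest picture that a camera, given by its name, has taken for a name from the list of things; names that differ only in an ending like _2 or _b are one class to them, and where a whole thing is asked for, a point or a joint stands for the part that bears it (a point fixed in the world has none). Each returns a list of dicts, best first, with "conf" (0 to 1); they miss things now and then, are a little off and sometimes report something else, mostly with a low value. They report only what shows in the picture. A call takes as long as a camera call. They do not tell look-alikes from the thing itself.
- nets.boxes_of(name, camera): "at" ([x, y, z] in m, in the coordinates of the camera as it stood for that picture, good to about 4 mm: the middle of the surface that is visible of it).
- nets.cut_out(name, camera): "region" (384x512 bool, what is visible of it).
- nets.place_of(name, camera): "at" ([x, y, z] in m, in the coordinates of the camera as it stood for that picture, good to about 4 mm: a listed point, or the origin of a listed thing).
The state is a dict: "clock": time; "joint_pos": joint angles; "joint_vel": joint speeds; "joint_torque": joint torques, N m; "tcp_pos": TCP position; "orientation": TCP orientation; "contact_force": force on the tool from outside, world axes, zero at the start; "wrist_torque": the same for the moment, N m; "opening": opening from 0.0 (shut) to 1.0 (fully open); "grip_force": force on a finger pad.
Only numpy, scipy, OpenCV 4.12 (cv2) and the standard library are available. Lean on these libraries where they do the work, as an engineer would, in place of code of your own. Each camera call takes 0.05 s, during which the arm holds its last target. There are 200 camera calls.

## Working session

There is one attempt and no reset: what is moved stays moved. The work goes in short steps, Python scripts to look and compute and a shell command to move; the robot and the scene stay as the last step left them, time stands still between calls to the robot, and variables do not carry over. Pictures are saved under pics/ and viewed, at most 14 in all, crops included, and the job is handed in when it is done.

```bash
mkdir -p pics; ls
cat > h.py <<'E'
from rig import env, eyes, nets
import numpy as np, cv2
def snap(n,f=None):
    s=eyes.snapshot(n)
    if f: cv2.imwrite('pics/'+f,s['frame'])
    return s
def cloud(s):
    d=s['depth'];v,u=np.mgrid[:384,:512]
    P=np.stack([(u-s['cx'])/s['fx']*d,(v-s['cy'])/s['fy']*d,d],-1)
    W=(P-s['t'])@np.array(s['R']); W[d==0]=np.nan
    return W
def w(s,p): return (np.array(p)-s['t'])@np.array(s['R'])
def px(s,X):
    c=np.array(s['R'])@np.array(X)+s['t']; return np.round([s['fx']*c[0]/c[2]+s['cx'],s['fy']*c[1]/c[2]+s['cy']])
E
python3 - <<'E'
from h import *
for cam in ['scene','side']:
    s=snap(cam,cam+'0.png'); W=cloud(s)
    np.savez('/tmp/'+cam,W=W,f=s['frame'])
    print(cam,w(s,[0,0,0]).round(3))
    for n in ['long_a','short_a','stilt','long_tray','tumbler']:
        for r in nets.cut_out(n,cam):
            if r['conf']<.3: continue
            m=r['region']; p=W[m]; p=p[~np.isnan(p[:,0])]
            top=p[p[:,2]>np.percentile(p[:,2],90)-.006]
            if len(top)<5: continue
            v,u=np.nonzero(m)
            rc=cv2.minAreaRect((top[:,:2]*1000).astype(np.float32))
            print(n,round(r['conf'],2),'px',int(u.mean()),int(v.mean()),len(u),'z',np.percentile(p[:,2],[10,90]).round(3),'rect',np.round(rc[0],0),np.round(rc[1],0),round(rc[2],0),'bgr',s['frame'][m].mean(0).round())
E
```

```text
pics
scene [ 1.827 -0.428  0.871]
long_a 0.87 px 387 174 370 z [0.008 0.039] rect [541. 477.] [ 39. 130.] 35.0 bgr [ 90.  78. 135.]
long_a 0.75 px 211 188 328 z [0.008 0.039] rect [ 424. -132.] [ 37. 135.] 75.0 bgr [117. 139. 149.]
long_a 0.66 px 372 229 763 z [0.007 0.039] rect [815. 258.] [126.  46.] 46.0 bgr [73. 78. 28.]
long_a 0.56 px 283 174 355 z [0.009 0.039] rect [415. 127.] [127.  39.] 4.0 bgr [ 94. 111. 119.]
short_a 0.85 px 173 190 305 z [0.006 0.038] rect [ 392. -253.] [43. 63.] 26.0 bgr [ 96. 114. 122.]
short_a 0.71 px 308 164 222 z [0.006 0.039] rect [374. 247.] [40. 67.] 89.0 bgr [64. 76. 81.]
short_a 0.64 px 282 174 415 z [0.006 0.039] rect [412. 128.] [132.  42.] 6.0 bgr [ 92. 109. 117.]
long_tray 0.6 px 340 198 2295 z [0.005 0.038] rect [617. 265.] [215. 191.] 90.0 bgr [49. 70. 92.]
tumbler 0.6 px 113 187 601 z [0.017 0.084] rect [ 356. -441.] [77. 66.] 18.0 bgr [34. 36. 13.]
side [0.171 0.91  1.189]
long_a 0.84 px 284 241 789 z [0.01  0.042] rect [411. 132.] [125.  41.] 5.0 bgr [127. 153. 166.]
long_a 0.79 px 312 179 646 z [0.01  0.042] rect [ 421. -128.] [ 46. 128.] 74.0 bgr [133. 160. 172.]
long_a 0.75 px 186 327 872 z [0.011 0.042] rect [537. 479.] [ 38. 129.] 35.0 bgr [162. 135. 228.]
short_a 0.64 px 333 157 263 z [0.009 0.042] rect [ 390. -251.] [38. 67.] 23.0 bgr [139. 168. 181.]
stilt 0.64 px 284 241 818 z [0.009 0.041] rect [412. 132.] [127.  42.] 4.0 bgr [126. 153. 166.]
stilt 0.5 px 287 202 141 z [0.013 0.023] rect [460.  -3.] [56. 62.] 39.0 bgr [149. 179. 193.]
long_tray 0.81 px 200 250 3890 z [0.007 0.04 ] rect [616. 268.] [214. 181.] 89.0 bgr [ 68. 103. 136.]
tumbler 0.94 px 361 119 546 z [0.019 0.088] rect [ 354. -438.] [72. 76.] 55.0 bgr [55. 58. 19.]
```

View pics/scene0.png

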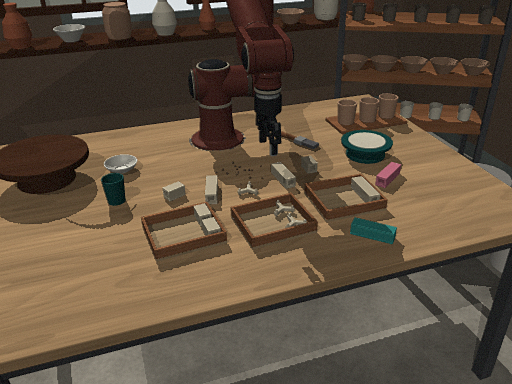

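View pics/side0.png

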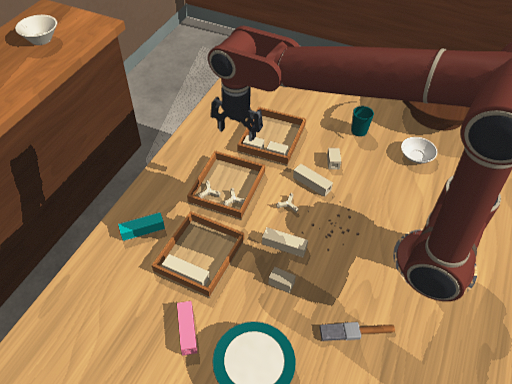

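Run:
```python
from h import *
# top-down orthophoto: 2mm/px, x up 0.25..0.95, y left +0.6..-0.6
img=np.zeros((350,600,3),np.uint8)
best=np.full((350,600),-1.)
D=[np.load('/tmp/%s.npz'%c) for c in ('side','scene')]
for d in D:
    W=d['W'].reshape(-1,3);f=d['f'].reshape(-1,3)
    ok=~np.isnan(W[:,0])&(W[:,2]<.12)&(W[:,2]>-.02)
    W=W[ok];f=f[ok]
    r=((.95-W[:,0])/.002).astype(int);c=((.6-W[:,1])/.002).astype(int)
    k=(r>=0)&(r<350)&(c>=0)&(c<600)
    for a,b,z,col in zip(r[k],c[k],W[k,2],f[k]):
        y0,x0=max(a-1,0),max(b-1,0)
        sub=best[y0:a+2,x0:b+2]<z-.004
        img[y0:a+2,x0:b+2][sub]=col; best[y0:a+2,x0:b+2][sub]=z
cv2.imwrite('pics/ortho.png',cv2.resize(img,(798,466)))
```

```text
(no output)
```

View pics/ortho.png

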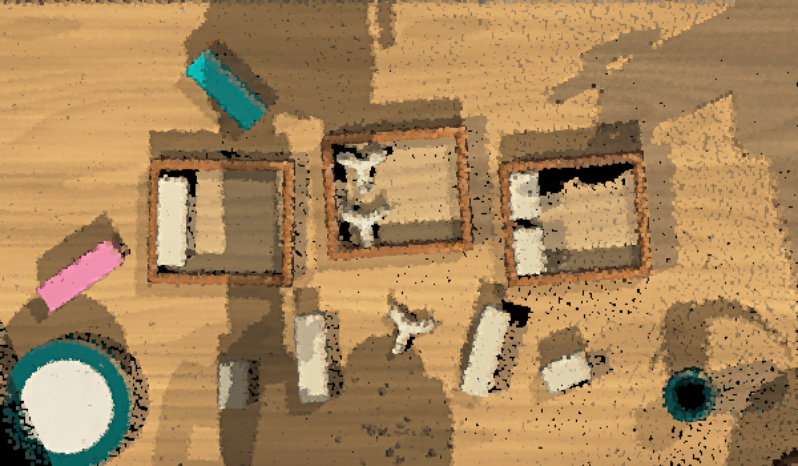

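Scene view: cream long posts at (211,188) and (283,175), short posts at (174,190) and (310,164), stilt at (249,188). Trays: short (185,228), stilt (275,218), long (345,196). Tumbler (114,188).

Could be taken for a long post: pink bar (388,174) and turquoise bar (373,231), both excluded by colour. The posts and stilts already in the trays (365,188), (207,219) and (290,212) are also not mine. The ortho view agrees with all of this.

Run:
```python
from h import *
D=[np.load('/tmp/%s.npz'%c) for c in ('side','scene')]
def pts(c,rad,z0,z1):
    out=[]
    for d in D:
        W=d['W'].reshape(-1,3); k=(np.hypot(W[:,0]-c[0],W[:,1]-c[1])<rad)&(W[:,2]>z0)&(W[:,2]<z1)
        out.append(W[k])
    return out
def rect(p):
    rc=cv2.minAreaRect((p[:,:2]*1000).astype(np.float32))
    b=cv2.boxPoints(rc); e=max((b[1]-b[0],b[2]-b[1]),key=np.linalg.norm)
    return np.round(rc[0],1),np.round(sorted(rc[1]),1),round(float(np.arctan(e[1]/e[0])),3)
for n,c,r in [('longL',(.413,.13),.08),('longR',(.422,-.13),.08),('shortL',(.374,.247),.05),('shortR',(.391,-.252),.05)]:
    ps=pts(c,r,.033,.05)
    for p in ps+[np.vstack(ps)]:
        if len(p)>8: print(n,len(p),rect(p),np.median(p[:,2]).round(3),p[:,:2].mean(0).round(4))
for n,c in [('long',(.617,.267)),('stilt',(.66,.003)),('short',(.62,-.265))]:
    ps=pts(c,.15,.033,.046)
    for p in ps: print('tray',n,len(p),rect(p))
ps=pts((.455,-.01),.05,.009,.035)
for p in ps+[np.vstack(ps)]:
    print('stilt',len(p),p.mean(0).round(4),p[:,2].max())
p=np.vstack(ps)
# fit Y by rotation/translation: count points within arm strips
best=None
q0=p[:,:2]
for x in np.arange(.435,.48,.001):
  for y in np.arange(-.03,.02,.001):
    q=q0-[x,y]; th=np.arctan2(q[:,1],q[:,0]); rr=np.hypot(*q.T)
    for a in np.arange(0,2.094,.05):
        dth=(th-a+np.pi/3)%(2*np.pi/3)-np.pi/3
        u=rr*np.cos(dth);v=rr*np.abs(np.sin(dth))
        s=np.sum(np.minimum(np.hypot(np.maximum(u-.038,0),np.maximum(v-.006,0)),.006))
        if best is None or s<best[0]-1e-6: best=(s,x,y,a)
print(best)
f=D[0]['f'][140:300,170:350]; cv2.imwrite('pics/crop.png',cv2.resize(f,None,fx=4,fy=3.7))
o=env.get_obs(); print(o['tcp_pos'],o['orientation'],o['opening'],env.grip_point_offset,o['clock'])
```

```text
longL 525 (array([411.4, 131. ]), array([ 43.9, 126.8]), 0.056) 0.039 [0.4108 0.1328]
longL 208 (array([411.8, 128.1]), array([ 42.1, 132.3]), 0.097) 0.037 [0.4165 0.1288]
longL 733 (array([411.7, 130.4]), array([ 45.1, 132.9]), 0.057) 0.038 [0.4124 0.1317]
longR 394 (array([ 421.6, -128.3]), array([ 46.7, 129.5]), -0.261) 0.039 [ 0.4199 -0.128 ]
longR 226 (array([ 423.6, -132.2]), array([ 36.6, 136.2]), -0.255) 0.037 [ 0.4277 -0.1322]
longR 620 (array([ 424.4, -129. ]), array([ 46.7, 136.2]), -0.261) 0.038 [ 0.4227 -0.1295]
shortL 314 (array([371.7, 249.5]), array([42.1, 65.2]), -0.021) 0.038 [0.3709 0.2503]
shortL 97 (array([371.2, 247.8]), array([41.1, 72.9]), -0.014) 0.037 [0.3736 0.2467]
shortL 411 (array([371.2, 248.9]), array([43.3, 72.9]), -0.014) 0.038 [0.3715 0.2495]
shortR 172 (array([ 390. , -251.9]), array([38.6, 69.4]), -1.166) 0.039 [ 0.3898 -0.2489]
shortR 130 (array([ 391.2, -250.8]), array([43.5, 66.6]), -1.122) 0.037 [ 0.3928 -0.2525]
shortR 302 (array([ 391. , -251.6]), array([43.9, 69.9]), -1.147) 0.038 [ 0.3911 -0.2504]
tray long 1167 (array([642.2, 266.8]), array([214.8, 233.8]), -0.014)
tray long 737 (array([640.6, 266.3]), array([216.9, 239.3]), -0.005)
tray stilt 701 (array([660.8,   1.5]), array([182.8, 218.5]), -1.508)
tray stilt 634 (array([661.7,   1.6]), array([191.9, 213.5]), -1.503)
tray short 620 (array([ 619.8, -266.6]), array([181.7, 218.7]), -1.497)
tray short 942 (array([ 620.2, -266.5]), array([189.5, 211.6]), -1.499)
stilt 151 [ 0.456 -0.008  0.019] 0.02964549082586253
stilt 113 [ 0.461  -0.0149  0.0168] 0.030875784644703384
stilt 264 [ 0.4581 -0.011   0.0181] 0.030875784644703384
(np.float64(0.054391836907108936), np.float64(0.457), np.float64(-0.011999999999999983), np.float64(0.65))
[ 6.24991485e-01 -7.63090718e-06  2.31327464e-01] [7.07108146e-01 7.07105416e-01 2.08045785e-05 1.88351259e-05] 0.9988935887412805 0.0187 0.6
```

View pics/crop.png

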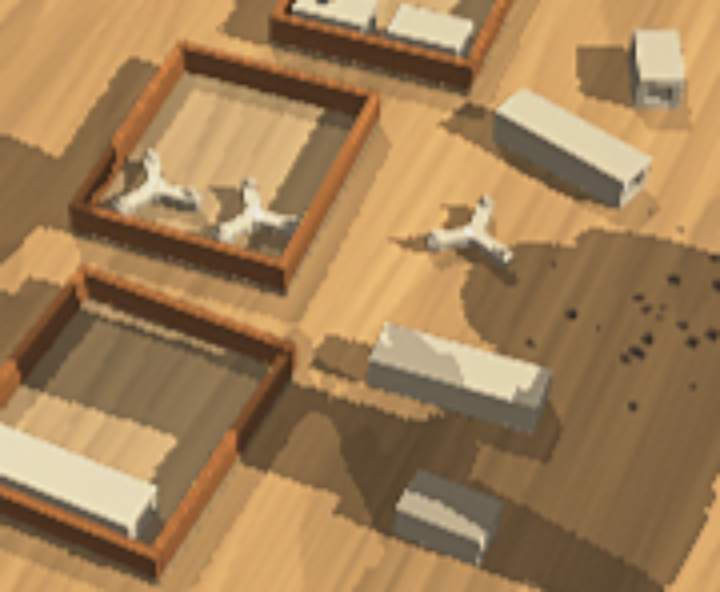

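Crop: both long posts are plain cream with core holes. The stilt lies alone between them with one arm towards −y. I'll take the stilt first.

```bash
python3 -m creep '[[5,-5.5,-1,-3,0.05],[5,-11,-2,-6,0.1],[5,-16.6,-2.7,-10,0.127],[5,-16.6,-2.7,-15,0.127],[5,-16.6,-2.7,-19,0.127],[5,-16.6,-2.7,-21,0.127],[5,-16.6,-2.7,-22,0.127],[5,-16.6,-2.7,-22,0.127]]' 30
python3 - <<'E'
from h import *
s=snap('side'); cv2.imwrite('pics/a1.png',cv2.resize(s['frame'][120:280,180:380],None,fx=3.5,fy=3.5))
E
```

```text
clock: 1.6
tcp_pos: [0.459, -0.027, 0.0112]
orientation: [0.661, 0.751, -0.0, -0.0]
contact_force: [0.5, -0.3, 0.8]
opening: 0.586
grip_force: 0.0
```

View pics/a1.png

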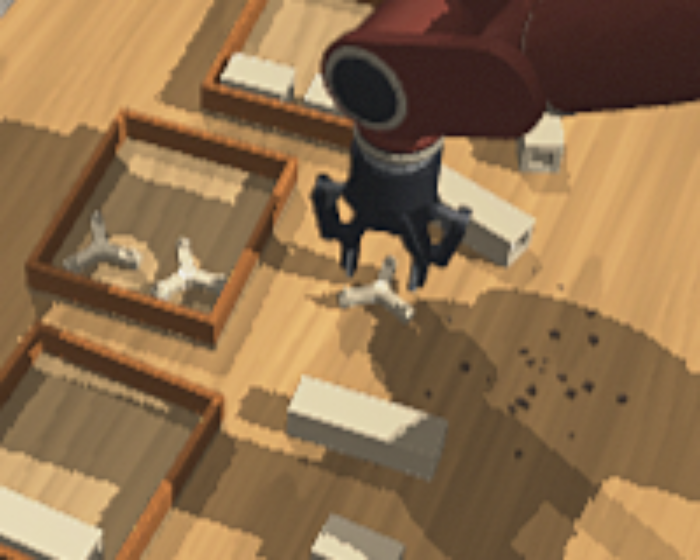

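The fingers straddle the −y arm of the stilt at about (390,275). Next I go down, close and lift.

```bash
python3 -m creep '[[5,0,0,-0.9,0],[3,0,0,-0.9,0],[0.5,0,0,-0.9,0],[0.5,0,0,-0.9,0],[0.5,0,0,-0.9,0],[0.5,0,0,-0.9,0],[0.5,0,0,-0.9,0],[0.5,0,0,-0.9,0]]' 30
python3 -m creep '[[0.5,0,0,1.5,0],[0.5,0,0,5,0],[0.5,0,0,8,0],[0.5,4,-0.5,9,0],[0.5,9,-1,9,0],[0.5,14,-2,9,0],[0.5,18,-2.5,9,0],[0.5,20.6,-2.6,9,0]]'
```

```text
clock: 2.65
tcp_pos: [0.4592, -0.027, 0.0026]
orientation: [0.661, 0.751, 0.0, 0.0]
contact_force: [-0.4, -0.2, 2.7]
opening: 0.13
grip_force: 34.1
clock: 3.65
tcp_pos: [0.6666, -0.0534, 0.0928]
orientation: [0.661, 0.75, 0.0, 0.0]
contact_force: [-0.0, 0.8, -0.6]
opening: 0.131
grip_force: 33.8
```

```bash
python3 -m creep '[[0.5,0,0,-2.5,0],[0.5,0,0,-5,0],[0.5,0,0,-7,0],[0.5,0,0,-7.8,0],[0.5,0,0,-8.05,0],[0.5,0,0,-8.05,0],[2.5,0,0,-8.05,0],[2.5,0,0,-8.05,0]]'
python3 - <<'E'
from h import *
s=snap('side'); cv2.imwrite('pics/a2.png',cv2.resize(s['frame'][120:280,160:320],None,fx=3.5,fy=3.5))
E
```

```text
clock: 4.65
tcp_pos: [0.6657, -0.0531, 0.0128]
orientation: [0.661, 0.751, 0.0, 0.001]
contact_force: [0.0, 0.2, -0.5]
opening: 0.296
grip_force: 0.0
```

View pics/a2.png

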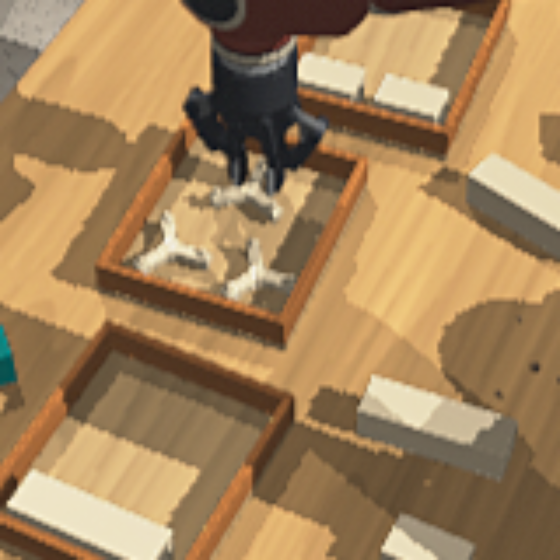

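The stilt sits flat in its tray at about (255,198), clear of the other two. Now the left long post at (0.412, 0.130).

```bash
python3 -m creep '[[2.5,0,0,4,0],[4,0,0,9,0.18],[7,-4,3,11,0.36],[7,-9,6.5,11,0.54],[7,-14,10,11,0.72],[7,-19,13.5,11,0.9],[7,-23,16.5,11,1.08],[7,-25.4,18.3,11,1.26]]'
python3 -m creep '[[7,0,0,0,0.15],[7,0,0,-2,0.244],[7,0,0,-5,0.244],[7,0,0,-7,0.244],[7,0,0,-7,0.244],[7,0,0,-7,0.244],[7,0,0,-7,0.244],[7,0,0,-7,0.244]]'
python3 - <<'E'
from h import *
s=snap('wrist','w1.png')
o=env.get_obs();print(o['joint_pos'],o['orientation'])
E
```

```text
clock: 5.7
tcp_pos: [0.4092, 0.1311, 0.1219]
orientation: [0.088, 0.996, 0.0, 0.0]
contact_force: [0.6, 1.0, 0.7]
opening: 0.82
grip_force: 0.0
clock: 6.7
tcp_pos: [0.4117, 0.1301, 0.0527]
orientation: [-0.03, 1.0, 0.0, 0.001]
contact_force: [-0.2, 0.6, -0.4]
opening: 0.824
grip_force: 0.0
[ 1.33346261e-01 -2.44975000e-01  2.20433899e+00  8.59308860e-06
  1.18085574e+00 -1.49761185e+00] [-3.00747181e-02  9.99547418e-01  7.47157868e-05  6.82395376e-04]
```

View pics/w1.png

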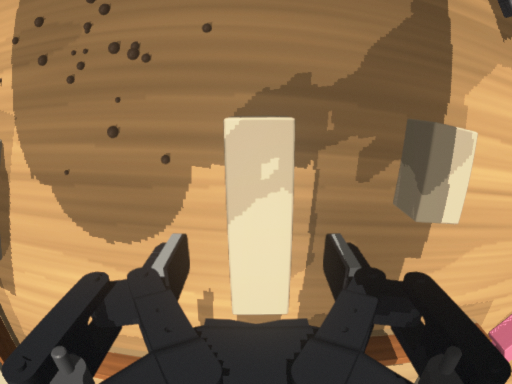

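The post lies centred and square between the open fingers, spanning about (225–295, 118–315).

```bash
python3 -m creep '[[7,0,0,-2.5,0],[7,0,0,-4.3,0],[7,0,0,-4.8,0],[3,0,0,-4.8,0],[3,0,0,-4.8,0],[3,0,0,-4.8,0],[3,0,0,-4.8,0],[3,0,0,-4.8,0]]' 50
python3 -m creep '[[3,0,0,1,0],[3,0,0,4,0],[3,0,0,8,0],[3,0,0,9,0],[3,3,2,9,0],[3,7,5,9,0],[3,11,8,9,0],[3,15,11,9,0]]'
```

```text
clock: 7.75
tcp_pos: [0.412, 0.1302, 0.0049]
orientation: [-0.03, 1.0, 0.0, 0.001]
contact_force: [-1.1, -0.4, 6.3]
opening: 0.439
grip_force: 52.3
clock: 8.75
tcp_pos: [0.5609, 0.2406, 0.0914]
orientation: [-0.03, 1.0, -0.001, -0.002]
contact_force: [1.1, -0.4, -2.0]
opening: 0.44
grip_force: 51.5
```

```bash
python3 -m creep '[[3,3,2,0,-0.03],[3,5.5,3.9,0,-0.06],[3,5.5,3.9,0,-0.06],[3,5.5,3.9,-2,-0.06],[3,5.5,3.9,-4,-0.06],[3,5.5,3.9,-5,-0.06],[3,5.5,3.9,-5,-0.06],[3,5.5,3.9,-5,-0.06]]'
python3 - <<'E'
from h import *
s=snap('side'); cv2.imwrite('pics/a3.png',cv2.resize(s['frame'][180:320,120:280],None,fx=3.5,fy=3.5))
E
```

```text
clock: 9.75
tcp_pos: [0.6164, 0.2791, 0.0445]
orientation: [-0.0, 1.0, 0.0, 0.001]
contact_force: [-0.1, 0.3, -2.6]
opening: 0.437
grip_force: 51.6
```

View pics/a3.png

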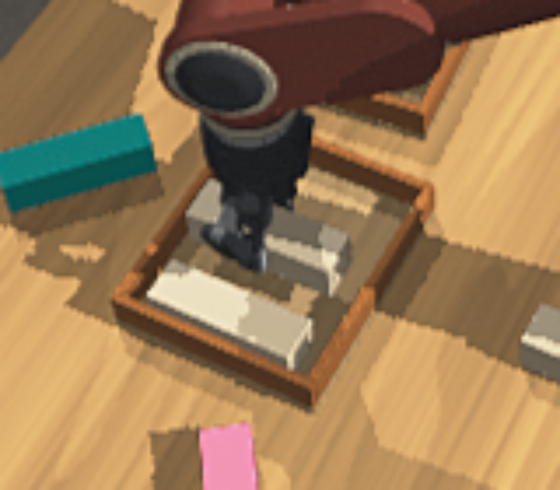

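The held post hovers level and parallel to the one in the tray, with a clear gap. I'll lower it and release.

```bash
python3 -m creep '[[3,0,0,-1.5,0],[3,0,0,-2.5,0],[3,0,0,-2.9,0],[3,0,0,-3.1,0],[3,0,0,-3.1,0],[4.9,0,0,-3.1,0],[4.9,0,0,-3.1,0],[4.9,0,0,-3.1,0]]'
python3 -m creep '[[4.9,0,0,2,0],[4.9,0,0,6,0],[4.9,0,0,10,0],[7,-4,-5,11,0],[7,-8,-10,11,-0.1],[7,-12,-15,11,-0.2],[7,-16,-20,11,-0.3],[7,-19.5,-25,11,-0.3]]'
```

```text
clock: 10.8
tcp_pos: [0.6163, 0.2791, 0.0132]
orientation: [-0.0, 1.0, 0.0, 0.0]
contact_force: [0.4, 0.1, -0.4]
opening: 0.575
grip_force: 0.0
clock: 11.8
tcp_pos: [0.4234, 0.0322, 0.1244]
orientation: [0.149, 0.989, -0.0, 0.001]
contact_force: [1.1, -0.5, 0.4]
opening: 0.822
grip_force: 0.0
```

```bash
python3 -m creep '[[7,0,-5,0,0.04],[7,0,-10,0,0.04],[7,0,-15,0,0.04],[7,0,-15.9,0,0.04],[7,0,-15.9,-3,0.04],[7,0,-15.9,-6,0.04],[7,0,-15.9,-7,0.04],[7,0,-15.9,-7,0.04]]'
python3 - <<'E'
from h import *
s=snap('wrist','w2.png')
E
```

```text
clock: 12.8
tcp_pos: [0.4241, -0.125, 0.0529]
orientation: [0.129, 0.992, 0.0, -0.0]
contact_force: [0.5, 0.2, 0.3]
opening: 0.824
grip_force: 0.0
```

View pics/w2.png

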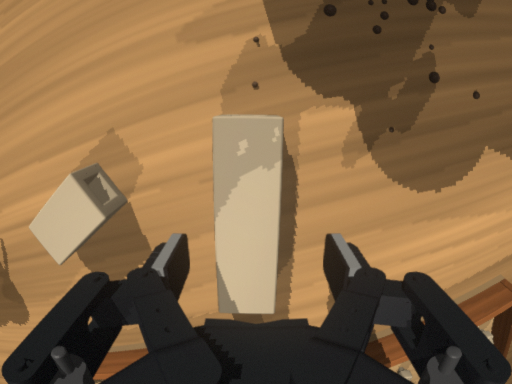

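The post is square between the fingers. It looks slightly to the left because the arm is still about 5 mm short of the commanded y.

```bash
python3 -m creep '[[7,0,0,0,0],[7,0,0,-2.5,0],[7,0,0,-4.3,0],[7,0,0,-4.8,0],[3,0,0,-4.8,0],[3,0,0,-4.8,0],[3,0,0,-4.8,0],[3,0,0,-4.8,0]]' 50
python3 -m creep '[[3,0,0,1,0],[3,0,0,4,0],[3,0,0,8,0],[3,0,0,10,0],[3,2,4,10,0.05],[3,4,8,10,0.1],[3,6,12,10,0.15],[3,8,16,10,0.2]]'
```

```text
clock: 13.85
tcp_pos: [0.4254, -0.1263, 0.0063]
orientation: [0.13, 0.992, -0.001, 0.001]
contact_force: [-0.8, -0.7, 6.1]
opening: 0.44
grip_force: 52.4
clock: 14.85
tcp_pos: [0.5038, 0.036, 0.1044]
orientation: [0.029, 1.0, 0.0, -0.001]
contact_force: [0.1, -0.8, -2.5]
opening: 0.438
grip_force: 51.6
```

```bash
python3 -m creep '[[3,2.5,4,0,0.03],[3,5,8,0,0.058],[3,7.5,12,0,0.058],[3,10,16,0,0.058],[3,11.3,17.8,0,0.058],[3,11.3,17.8,0,0.058],[3,11.3,17.8,-1.5,0.058],[3,11.3,17.8,-1.5,0.058]]'
python3 - <<'E'
from h import *
s=snap('side'); cv2.imwrite('pics/a4.png',cv2.resize(s['frame'][180:320,120:280],None,fx=3.5,fy=3.5))
print(env.get_obs()['tcp_pos'])
E
```

```text
clock: 15.85
tcp_pos: [0.6147, 0.2111, 0.0869]
orientation: [0.001, 1.0, -0.001, -0.003]
contact_force: [-0.2, 0.1, -2.1]
opening: 0.44
grip_force: 51.6
[0.61544827 0.21125622 0.08788027]
```

View pics/a4.png

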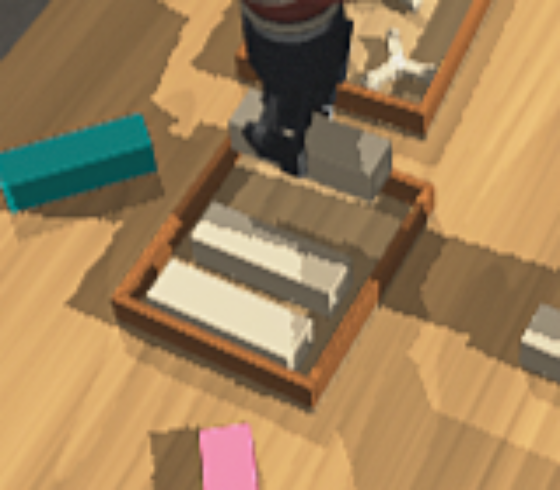

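The first long post lies flat in the tray. The second hovers over the free strip, and I need 3 mm more in +y.

```bash
python3 -m creep '[[3,0.1,0.3,0,0],[3,0.1,0.3,-2,0],[3,0.1,0.3,-4,0],[3,0.1,0.3,-5.5,0],[3,0.1,0.3,-6.5,0],[3,0.1,0.3,-6.9,0],[3,0.1,0.3,-6.9,0],[3,0.1,0.3,-6.9,0]]'
```

```text
clock: 16.9
tcp_pos: [0.6188, 0.2156, 0.0217]
orientation: [0.001, 1.0, 0.0, 0.001]
contact_force: [0.2, 0.9, -1.4]
opening: 0.444
grip_force: 51.6
```

```bash
python3 -m creep '[[3,0,0,-0.3,0],[3,0,0,-0.5,0],[3,0,0,-0.7,0],[3,0,0,-0.7,0],[4.6,0,0,-0.7,0],[4.6,0,0,-0.7,0],[4.6,0,0,1,0],[4.6,0,0,4,0]]'
python3 -m creep '[[4.6,0,0,4,0],[7,0,0,7,0],[7,-5,0.7,7,0],[7,-10,1.4,7,0],[7,-15,2.1,7,0],[7,-20,2.8,7,0],[7,-24.6,3.4,7,0],[7,-24.6,3.4,7,0]]'
```

```text
clock: 17.9
tcp_pos: [0.6173, 0.2152, 0.0608]
orientation: [0.001, 1.0, -0.0, -0.001]
contact_force: [-0.3, 0.2, -0.0]
opening: 0.541
grip_force: 0.0
clock: 18.9
tcp_pos: [0.37, 0.2498, 0.1314]
orientation: [-0.0, 1.0, 0.0, 0.001]
contact_force: [0.5, 0.2, -0.6]
opening: 0.818
grip_force: 0.0
```

```bash
python3 -m creep '[[7,0.1,-0.1,-3,-0.015],[7,0.1,-0.1,-6,-0.015],[7,0.1,-0.1,-8,-0.015],[7,0.1,-0.1,-8,-0.015],[7,0.1,-0.1,-8,-0.015],[7,0.1,-0.1,-8,-0.015],[7,0.1,-0.1,-8,-0.015],[7,0.1,-0.1,-8,-0.015]]'
python3 - <<'E'
from h import *
s=snap('wrist','w3.png')
s=snap('side','s3.png')
f=s['frame'];a=cv2.imread('pics/w3.png')
cv2.imwrite('pics/m3.png',cv2.resize(np.hstack([a,cv2.resize(f[180:330,120:320],(512,384))]),(800,300)))
E
```

```text
clock: 19.9
tcp_pos: [0.3734, 0.2485, 0.0513]
orientation: [0.008, 1.0, 0.0, 0.0]
contact_force: [0.7, 0.5, 0.1]
opening: 0.821
grip_force: 0.0
```

View pics/m3.png

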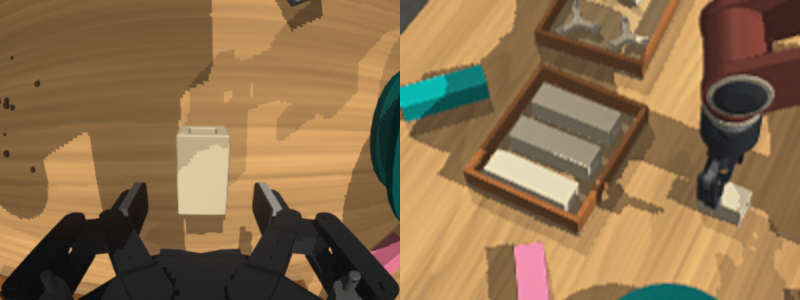

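Left half: the short post is centred between the fingers. Right half: all three long posts lie flat in a row. Now I grip it and carry it to the short tray.

```bash
python3 -m creep '[[7,0,0,-2.5,0],[7,0,0,-4.2,0],[7,0,0,-4.7,0],[3,0,0,-4.7,0],[3,0,0,-4.7,0],[3,0,0,-4.7,0],[3,0,0,-4.7,0],[3,0,0,-4.7,0]]' 50
python3 -m creep '[[3,0,0,1,0],[3,0,0,4,0],[3,0,0,8,0],[3,1,-3,10,0.08],[3,3,-8,10,0.08],[3,5,-13,10,0.08],[3,7,-18,10,0.08],[3,10,-23,10,0.08]]'
python3 -m creep '[[3,3,-5,0,0],[3,6,-10,0,0],[3,9,-15,0,0],[3,12,-20,0,0],[3,15,-25,0,0],[3,18,-29,0,0],[3,18,-29,0,0],[3,18,-29,0,0]]'
```

```text
clock: 21.0
tcp_pos: [0.374, 0.2488, 0.0048]
orientation: [0.008, 1.0, 0.0, 0.001]
contact_force: [-0.3, -0.8, 6.4]
opening: 0.437
grip_force: 51.8
clock: 22.0
tcp_pos: [0.4726, 0.0169, 0.1035]
orientation: [-0.032, 1.0, 0.0, -0.0]
contact_force: [0.4, 0.5, -1.0]
opening: 0.438
grip_force: 51.2
clock: 23.0
tcp_pos: [0.6522, -0.2709, 0.1028]
orientation: [-0.032, 1.0, 0.001, -0.001]
contact_force: [0.4, -0.0, -1.1]
opening: 0.443
grip_force: 51.1
```

```bash
python3 -m creep '[[3,1.3,-0.75,0,0],[3,1.3,-0.75,-2,0],[3,1.3,-0.75,-4,0],[3,1.3,-0.75,-6,0],[3,1.3,-0.75,-7,0],[3,1.3,-0.75,-7,0],[3,1.3,-0.75,-7,0],[3,1.3,-0.75,-7,0]]'
python3 - <<'E'
from h import *
s=snap('scene'); cv2.imwrite('pics/a5.png',cv2.resize(s['frame'][160:270,120:280],None,fx=3.5,fy=3.5))
E
```

```text
clock: 24.0
tcp_pos: [0.6669, -0.2796, 0.0351]
orientation: [-0.032, 1.0, -0.001, 0.001]
contact_force: [-0.7, -1.2, -1.5]
opening: 0.436
grip_force: 51.1
```

View pics/a5.png

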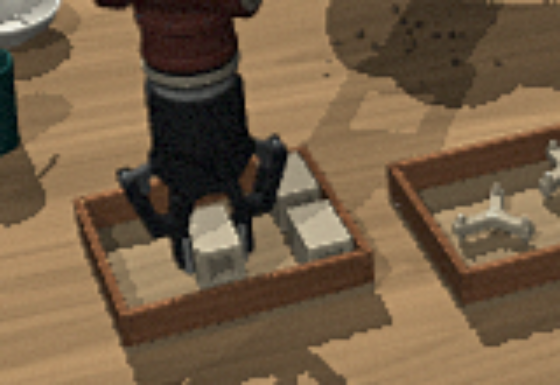

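Held post is inside the tray at about (215,240), clear of the others; I'll back it 4 mm off the front wall and set it down.

```bash
python3 -m creep '[[3,-0.4,0,0,0],[3,-0.4,0,-1,0],[3,-0.4,0,-1.7,0],[3,-0.4,0,-2.15,0],[3,-0.4,0,-2.15,0],[5,-0.4,0,-2.15,0],[5,-0.4,0,-2.15,0],[5,-0.4,0,-2.15,0]]'
python3 -m creep '[[5,0,0,2,0],[5,0,0,6,0],[5,0,0,10,-0.1],[7,-5,0.5,11,-0.27],[7,-10,1,11,-0.45],[7,-15,1.5,11,-0.62],[7,-20,2,11,-0.8],[7,-25,2.5,11,-0.97]]'
```

```text
clock: 25.05
tcp_pos: [0.6621, -0.2791, 0.0121]
orientation: [-0.032, 1.0, 0.0, -0.0]
contact_force: [0.5, -0.0, 1.0]
opening: 0.59
grip_force: 0.0
clock: 26.05
tcp_pos: [0.4111, -0.2542, 0.124]
orientation: [0.44, 0.898, -0.0, 0.001]
contact_force: [-0.1, 0.2, 0.8]
opening: 0.817
grip_force: 0.0
```

```bash
python3 -m creep '[[7,-2,0.3,0,-0.12],[7,-2,0.3,0,-0.236],[7,-2,0.3,-3,-0.236],[7,-2,0.3,-6,-0.236],[7,-2,0.3,-7.3,-0.236],[7,-2,0.3,-7.3,-0.236],[7,-2,0.3,-7.3,-0.236],[7,-2,0.3,-7.3,-0.236]]'
python3 - <<'E'
from h import *
a=snap('wrist')['frame'];f=snap('scene')['frame']
cv2.imwrite('pics/m4.png',cv2.resize(np.hstack([a,cv2.resize(f[150:270,100:260],(512,384))]),(800,300)))
E
```

```text
clock: 27.05
tcp_pos: [0.3929, -0.2518, 0.0507]
orientation: [0.541, 0.841, -0.0, 0.001]
contact_force: [-0.5, 0.1, -0.4]
opening: 0.82
grip_force: 0.0
```

View pics/m4.png

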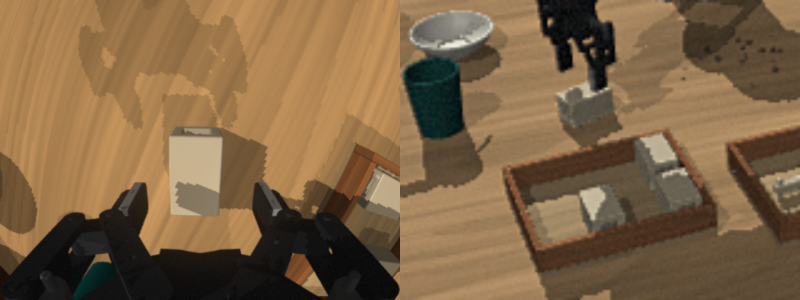

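The short post is square between the fingers. The first short post lies flat in the tray at about (600,205).

```bash
python3 -m creep '[[7,0,0,-2.5,0],[7,0,0,-4.1,0],[7,0,0,-4.6,0],[3,0,0,-4.6,0],[3,0,0,-4.6,0],[3,0,0,-4.6,0],[3,0,0,-4.6,0],[3,0,0,-4.6,0]]' 50
python3 -m creep '[[3,0,0,1,0],[3,0,0,4,0],[3,0,0,8,0.17],[3,3,0,10,0.34],[3,7,-0.5,10,0.51],[3,11,-1.5,10,0.68],[3,15,-2.5,10,0.85],[3,18.4,-3.3,10,1.02]]'
python3 -m creep '[[3,0,0,0,0.15],[3,0,0,0,0.2],[3,0,0,0,0.2],[3,0,0,-2,0.2],[3,0,0,-4,0.2],[3,0,0,-5,0.2],[3,0,0,-5,0.2],[3,0,0,-5,0.2]]'
```

```text
clock: 28.15
tcp_pos: [0.3927, -0.2516, 0.0041]
orientation: [0.541, 0.841, -0.0, 0.001]
contact_force: [0.4, 0.0, 4.6]
opening: 0.435
grip_force: 51.7
clock: 29.15
tcp_pos: [0.577, -0.284, 0.1029]
orientation: [0.058, 0.998, 0.0, -0.001]
contact_force: [-1.0, -0.4, -0.6]
opening: 0.439
grip_force: 51.1
clock: 30.15
tcp_pos: [0.5765, -0.2844, 0.0537]
orientation: [-0.039, 0.999, -0.0, 0.0]
contact_force: [-0.5, 0.2, -0.2]
opening: 0.443
grip_force: 51.1
```

```bash
python3 -m creep '[[3,0.2,0,-1.5,0],[3,0.2,0,-3,0],[3,0.2,0,-3.7,0],[3,0.2,0,-4.1,0],[3,0.2,0,-4.1,0],[5,0.2,0,-4.1,0],[5,0.2,0,-4.1,0],[5,0.2,0,-4.1,0]]'
python3 -m creep '[[5,0,0,1,0],[5,0,0,4,0],[5,0,0,8,0],[5,0,0,13,0],[5,-4,3,15,0],[5,-8,8,17,0],[5,-10,13,17,0],[5,-10,13,17,0]]'
python3 - <<'E'
from h import *
a=snap('scene')
np.savez('/tmp/e',W=cloud(a)); b=snap('side'); W2=cloud(b)
for n,s,W in (('scene',a,cloud(a)),('side',b,W2)):
  for nm,x,y in [('L1',.616,.279),('L2',.617,.2155),('S1',.66,-.279),('S2',.577,-.2844),('ST',.6636,-.0385)]:
    k=(np.hypot(W[...,0]-x,W[...,1]-y)<.03); p=W[k]; p=p[p[:,2]>.02]
    print(n,nm,len(p),np.percentile(p[:,2],[50,95]).round(3) if len(p) else '')
cv2.imwrite('pics/end.png',np.vstack([cv2.resize(a['frame'][140:270,90:410],(720,292)),cv2.resize(b['frame'][90:310,130:400],(720,300))]))
E
```

```text
clock: 31.15
tcp_pos: [0.5782, -0.2842, 0.0125]
orientation: [-0.039, 0.999, -0.0, 0.0]
contact_force: [0.5, -0.2, -0.2]
opening: 0.585
grip_force: 0.0
clock: 32.15
tcp_pos: [0.4769, -0.1515, 0.183]
orientation: [-0.04, 0.999, -0.0, 0.001]
contact_force: [0.7, -0.2, -0.3]
opening: 0.584
grip_force: 0.0
scene L1 148 [0.045 0.049]
scene L2 146 [0.044 0.048]
scene S1 176 [0.045 0.047]
scene S2 156 [0.045 0.048]
scene ST 87 [0.026 0.03 ]
side L1 296 [0.046 0.051]
side L2 286 [0.046 0.05 ]
side S1 194 [0.046 0.052]
side S2 202 [0.046 0.052]
side ST 93 [0.028 0.034]
```

View pics/end.png

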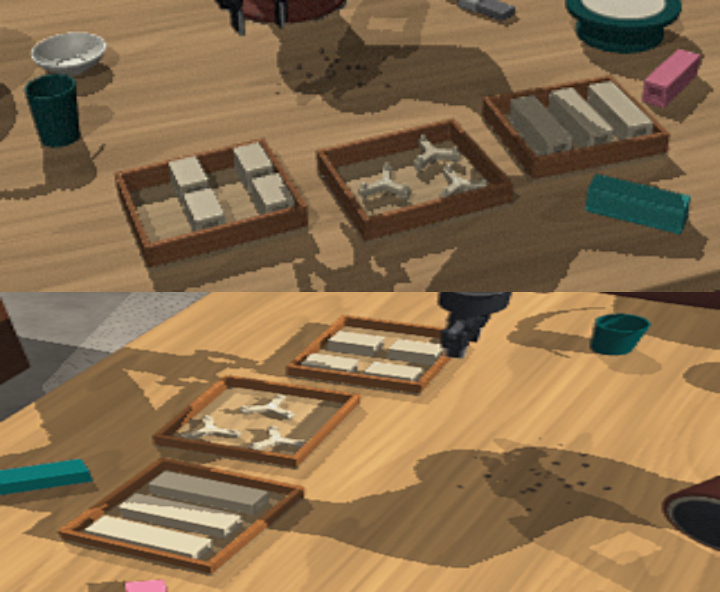

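Both views show every piece flat in its own tray, with post tops at about 46 mm as expected. The tumbler and the coloured bars haven't moved, and the arm is clear.

```bash
python3 -c "
from rig import env
print(env.close_job())"
```

```text
the job is handed in; nothing more can be done
None
```

I handed the job in at about 32 s: both long posts, both short posts and the stilt lie flat in their own trays, nothing was dropped, and the tumbler was not touched; the hand-in gave no verdict back.

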